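Press a label holder home behind the shelf lip and hold it

TASK

Pick up the black label holder that stands on the bench and fit it on the empty channel at the front edge of the low shelf: it straddles the channel's front lip, with its narrow tongue going down behind the lip. Push it gently down against the sprung strip in the channel until it is fully home, resting on the lip all along, and finish while still gripping it and holding it pressed home, so that a colleague can do up the locking screws (let go, and the spring lifts it again). Do not disturb the carton, the blue bin or the roll of tape.

Things in the scene. Friction and masses are not known exactly. Their poses are not given: they have to be found in the camera images.
- holder: Loose black plastic label holder, 80 mm wide (y), 21 mm deep (x), 86 mm tall, about 80 g, standing on two 30 mm long legs on the bench. Origin: middle of its width and depth, at foot height; z up, +x the tongue's side, starting within 0.5 rad of world +x. Front leg 80 mm wide, x -10.5 to -5.5 mm; then a 10 mm gap for the lip; then the tongue. A 6 mm thick bridge joins the legs' tops.
- holder_tongue (a point): Middle of the lower end of the holder's tongue (its rear leg): 7.5 mm to +x of the holder's origin, at foot height. The tongue is narrower than the front leg: 50 mm wide, 6 mm thick, 30 mm long up to the bridge's underside, with a rounded end. Axes as the holder's.
- holder_panel (a point): Middle of the holder's upright label panel, 61 mm above its feet, straight above the holder's origin. Panel 80 mm wide (y), 8 mm thick (x), 50 mm tall, standing on the bridge (36 to 86 mm above the feet); white card on its -x face. It can be pinched across its thickness from above.
- channel: Fixed steel channel, 110 mm long (y), open upward, on the shelf's front edge. Origin: middle of the slot's mouth, at the lip's top, 85 mm above the bench; z up, +x into the shelf, within 0.25 rad of world +x. Slot 12 mm wide (x), 66 mm long between end blocks whose tops are 4 mm lower. Holder home: parallel, bridge on the lip, tongue end 30 mm under this origin (play 3 mm in x, 8 mm in y).
- lip_top (a point): Middle of the top of the channel's front lip, 8 mm to -x of the channel's origin, at the same height. The lip is a 4 mm thick plate (x), 110 mm long (y), 42 mm high, with free space in front of it; its top is level with the shelf's deck.
- keeper (a joint): Travel of the sprung strip across the slot, m: 0 up (its top 20 mm below the slot's mouth), growing as the tongue presses it straight down, 0.010 when the holder is home, end stop 0.013. It pushes back with about 4 N at first and 8 N when the holder is home.
- shelf: Fixed low white steel shelf on the bench, 460 mm wide (y), 230 mm deep, deck 85 mm high, dark posts (front 105, rear 190 mm high). Origin: middle of the front edge, at bench height; +x into the shelf. The channel's origin is 9 mm in front of the edge, from 20 mm right to 120 mm left (+y) of the middle. 165 mm right of the middle, part of the shelf, a like holder is already fitted.
- carton: Closed cardboard carton 90 x 120 x 90 mm, loose on the deck about 145 mm behind the front edge. Leave alone. Origin at the centre of its underside.
- bin: Open blue plastic bin 110 x 120 x 65 mm, loose on the deck about 145 mm behind the front edge. Leave alone. Origin at the centre of its underside.
- tape: Roll of clear tape, 100 mm across, 48 mm high, lying flat on the bench between the robot and the shelf's right half. Leave alone. Origin at the centre of its underside.
Not all that is in view belongs to the job. Several things have the shape of the holder; the one meant has the colours described above.

How it is judged:
By the outcome, as a careful person would: the job done as asked, in the order asked, and still so for the second after the job is handed in, while the arm keeps its last pose, push and grip.
It also fails if it takes over 42 s, if anything falls off the work surface, if the arm or the gripper's body presses on something with over 40 N, if the wrist force passes 120 N, or if a joint passes its speed limit or range.

ROBOT

A 6-joint arm with a two-finger parallel gripper is mounted at the origin on the work surface. World frame = base frame: x ahead of the robot, y to its left, z up, the work surface at z = 0. Lengths are in m, angles in rad, forces in N, time in s.
With the tool pointing down it reaches from about 0.35 to 0.925 m from the base axis. Payload 6.4 kg.
Tool frame: the origin (TCP) lies at the very end of the fingers, on their centre line; the grasp point (between the pads) lies behind it (robot.grasp_offset is the x of the grasp point in the tool frame, in m); x points along the fingers, z is the direction in which the jaws open and shut, and the axes are right-handed (so a half turn about x gives the same grasp; the last joint's range is limited). The gripper opens to 85 mm and grips with 20 to 120 N. Pads are 22 mm wide; open, the fingers measure 114 mm over their backs; the gripper's body (76 mm by 85 mm) begins 54 mm behind the grasp point. The pads swing forward as they close: fully open they stand 13 mm farther back than shut.
Start: joints at [-1.348, 0.245, 1.558, -0, 1.339, -0.174], TCP at [0.251, -0.6, 0.231] pointing down, gripper open.
Joint ranges: [-3.13, 3.13], [-1.02, 2.26], [0.13, 2.54], [-0.95, 4.09], [0.21, 2.88], [-2.74, 2.74]. Speed limits (rad/s): [2.57, 2.57, 3.14, 3.14, 3.14, 3.14].

INTERFACE

Orientations are given as a unit quaternion [w, x, y, z].
In Python, from bench import robot, optics gives the robot as it stands. The module is installed in compiled form; this text tells all that it offers.
- The arm moves only by the shell command python3 -m crank 'ROWS' [FORCE]. ROWS is JSON, a list of rows, each a list of 3 entries, a list of its own where there are three numbers: the shift along the tool's x, y, z in m, then the turn about the tool's x in rad, then the finger opening in m, from 0 to 0.0854. A call has 1 to 10 rows; each row is the pose to reach, as a shift and turn from the pose measured when the call began, along the tool's axes at that moment; what a row does not reach only later rows make up. A row lasts 1/10 s, in which the tool goes at most 50 mm and 8.59 degrees, less where a joint would pass 70% of its speed; a pose out of reach is approached as far as the arm can. A call with a gripper value outside its range is refused whole. The fingers move at their own pace and stop on an object; FORCE is the grip in N (left out, the last holds). Time passes only in rows, so rows that repeat a pose let the fingers close. It gives the time, the measured TCP pose, the force and the opening at its end, in the units of the state.
- robot.observe(): the state, without advancing time (a new reading comes with each control period).
- optics.capture(name): name is "scene" or "top"; returns the picture (384x512x3 uint8, blue, green, red); there is no depth.
- optics.calibration(name): a dict with "fx", "fy", "cx", "cy" (pixels), "k1" (the pictures are not rectified: a ray, as slopes to the right and down, at radius r is drawn at 1 + k1 r^2 times it, then the intrinsics apply), "R" (3x3) and "t" (3): a world point X has camera coordinates R X + t. Camera axes: x right, y down, z forward; pixel columns grow to the right and rows downward; lengths in m; the calibration is good to about 2 mm. A picture is of the moment at which its call begins. calibration takes no time and is no camera call.
- robot.sign_off(): hands the job in, once; it reports no verdict.
The state is a dict: "time_s": time; "joints": joint angles; "joint_vel": joint speeds; "joint_efforts": joint torques, N m; "position": TCP position; "tcp_rot": TCP orientation; "force": force on the tool from outside, world axes, zero at the start; "moment": the same for the moment, N m; "opening": finger opening in m.
Only numpy, scipy, OpenCV 4.12 (cv2) and the standard library are available. Lean on these libraries where they do the work, as an engineer would, in place of code of your own. Each camera call takes 0.05 s, during which the arm holds its last target. There are 200 camera calls.

## Working session

There is one attempt and no reset: what is moved stays moved. The work goes in short steps, Python scripts to look and compute and a shell command to move; the robot and the scene stay as the last step left them, time stands still between calls to the robot, and variables do not carry over. Pictures are saved under pics/ and viewed, about 8 in all and at most 12, crops included, and the job is handed in when it is done.

```bash
mkdir -p pics; python3 - <<'E'
from bench import robot, optics
import cv2
s=robot.observe()
for k in s: print(k,s[k])
print(robot.grasp_offset)
for n in ("scene","top"):
    c=optics.calibration(n); print(n,c)
    im=optics.capture(n); cv2.imwrite(f"pics/{n}0.png",im)
a=cv2.imread("pics/scene0.png");b=cv2.imread("pics/top0.png")
E
```

```text
time_s 0.0
joints [-1.34812612e+00  2.45834368e-01  1.55904069e+00  7.83569417e-07
  1.33871056e+00 -1.74089902e-01]
joint_vel [-0.00019934  0.00020294 -0.00033479  0.00026673  0.00088902  0.00097249]
joint_efforts [-4.99377529e-04 -4.29511106e+01 -3.26123607e+01 -3.39123508e-04
  5.42921014e-03 -1.13012260e-05]
position [ 0.2510642  -0.59893462  0.23015301]
tcp_rot [ 0.58822394  0.3921389   0.58924395 -0.39116652]
force [-0.45222525 -0.63455577  0.76125183]
moment [0.02577077 0.00154288 0.01747097]
opening 0.08529995744895202
-0.0187
scene {'fx': 440.7817180378478, 'fy': 440.7817180378478, 'cx': 261.6621829434882, 'cy': 187.00440602704919, 'k1': 0.04126983452805635, 'R': array([[ 0.77890511,  0.62701188,  0.0127643 ],
       [ 0.4783744 , -0.58085273, -0.65861069],
       [-0.40554255,  0.51910135, -0.75237559]]), 't': array([-0.41824264, -0.18798673,  1.35758177])}
top {'fx': 392.3103368893687, 'fy': 392.3103368893687, 'cx': 251.56141924496615, 'cy': 191.25640135086005, 'k1': 0.03953372709521096, 'R': array([[-0.02208424, -0.99968999,  0.01149832],
       [-0.99458412,  0.02080019, -0.10183211],
       [ 0.10156137, -0.01368493, -0.99473515]]), 't': array([0.02729159, 0.52800116, 0.9165576 ])}
```

View pics/scene0.png

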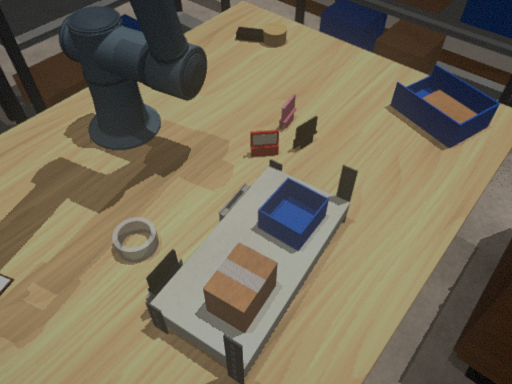

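View pics/top0.png

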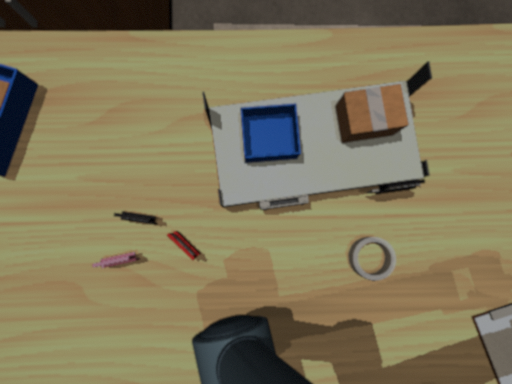

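Scene view: the standing black holder is at scene (305,133) and top (140,218). The channel is at scene (235,203) and top (285,202). The look-alikes are red at scene (265,142), pink at (288,110), and the already fitted black one at (163,272). The loose black one fits the description, so I'll confirm it in enlarged crops.

```bash
cat > h.py <<'E'
import numpy as np, cv2
from bench import robot, optics
from scipy.spatial.transform import Rotation as Ro
def cam(n):
    c=optics.calibration(n); K=np.array([[c['fx'],0,c['cx']],[0,c['fy'],c['cy']],[0,0,1]])
    return K,np.array([c['k1'],0,0,0.]),np.array(c['R']),np.array(c['t'])
def ray(n,uv):
    K,d,R,t=cam(n); p=cv2.undistortPoints(np.float64(uv).reshape(-1,1,2),K,d)[:,0]
    return -R.T@t,(R.T@np.c_[p,np.ones(len(p))].T).T
def onz(n,uv,z):
    o,d=ray(n,uv); return o+d*((z-o[2])/d[:,2])[:,None]
def proj(n,X):
    K,d,R,t=cam(n); return cv2.projectPoints(np.float64(X).reshape(-1,1,3),cv2.Rodrigues(R)[0],t,K,d)[0][:,0]
def tri(a,b):
    (o1,d1),(o2,d2)=ray('scene',a),ray('top',b); out=[]
    for u,v in zip(d1,d2):
        k=np.linalg.lstsq(np.c_[u,-v],o2-o1,rcond=None)[0]; p,q=o1+u*k[0],o2+v*k[1]; out.append([*(p+q)/2,np.linalg.norm(p-q)])
    return np.array(out)
def crop(n,im,x,y,w,h,f):
    return cv2.resize(im[y:y+h,x:x+w],None,fx=f,fy=f,interpolation=cv2.INTER_CUBIC)
E
python3 - <<'E'
from h import *
s=cv2.imread('pics/scene0.png');t=cv2.imread('pics/top0.png')
a=crop('s',s,240,90,80,70,5); b=crop('s',s,205,160,80,70,5)
c=crop('t',t,90,190,80,50,5)
d=crop('t',t,245,185,80,50,5)
cv2.imwrite('pics/c1.png',np.vstack([np.hstack([a,b]),np.hstack([c,d])]))
for n in('scene','top'): print(cam(n)[2].T@-cam(n)[3])
E
```

```text
[ 0.96625654 -0.55167203  0.90293989]
[0.43265743 0.02884363 0.96518572]
```

View pics/c1.png

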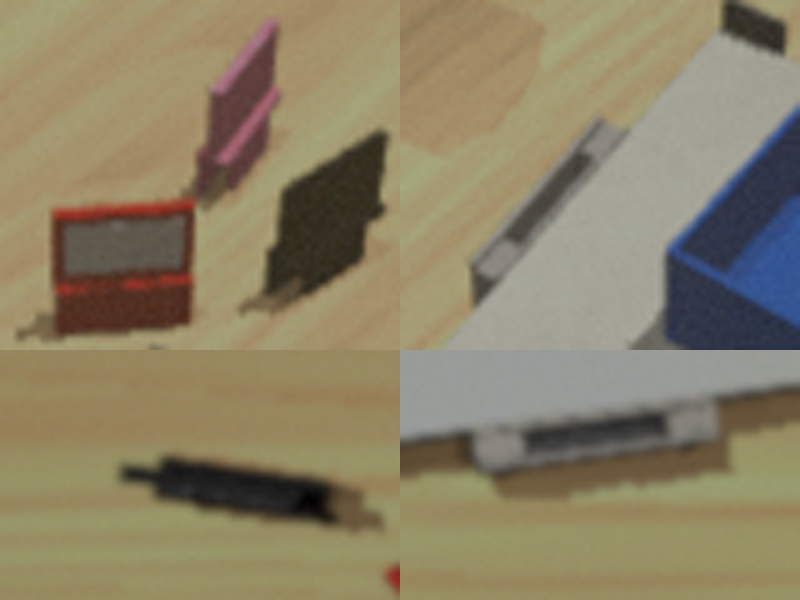

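Confirmed: the all-black one at scene (305,133) is dark on its +x side and hides its white card, which fits. Next I'll take precise corner readings.

```bash
python3 - <<'E'
from h import *
s=cv2.imread('pics/scene0.png');t=cv2.imread('pics/top0.png')
def g(im,x,y,w,h,f,gain):
    c=np.clip(crop('',im,x,y,w,h,f).astype(float)*gain,0,255).astype(np.uint8)
    for k in range(0,w,5): cv2.line(c,(k*f,0),(k*f,5 if k%10 else 12),(0,0,255),1)
    for k in range(0,h,5): cv2.line(c,(0,k*f),(5 if k%10 else 12,k*f),(0,0,255),1)
    return c
a=g(t,110,203,57,30,7,3.0); b=g(t,255,190,57,30,7,1.2)
c=g(s,288,110,57,50,7,3.0); d=g(s,210,175,57,50,7,1.2)
cv2.imwrite('pics/c2.png',np.vstack([np.hstack([a,b]),np.hstack([c,d])]))
# shelf front edge in top: subpixel grey->brown step per column
hsv=cv2.cvtColor(t,cv2.COLOR_BGR2HSV)
pts=[]
for u in list(range(228,256))+list(range(314,368)):
    col=hsv[170:220,u,1].astype(float); i=np.where(col>60)[0]
    if len(i): 
        i=i[0]; pts.append((u,170+i-1+(60-col[i-1])/(col[i]-col[i-1])+0.0))
P=onz('top',pts,.085)
vx,vy,x0,y0=cv2.fitLine(P[:,:2].astype(np.float32),cv2.DIST_HUBER,0,1e-5,1e-5).ravel()
if vy<0: vx,vy=-vx,-vy
r=(P[:,:2]-[x0,y0])@[vy,-vx]
print('edge dir',vx,vy,'yaw',np.arctan2(-vx,vy),'pt',x0,y0,'res',r.std(),abs(r).max())
E
```

```text
edge dir -0.118252285 0.9929836 yaw 0.11852963 pt 0.51182824 -0.107570186 res 0.00019165414661706295 0.0005434167797775478
```

View pics/c2.png

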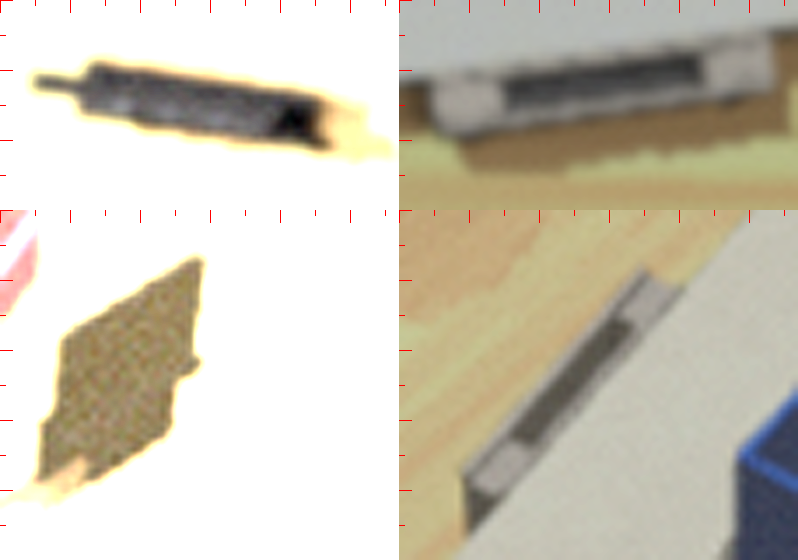

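```bash
python3 - <<'E'
from h import *
print('panel top scene',onz('scene',[(296.9,127.6),(316.4,116.4)],.086))
print('panel top +y end, top cam',onz('top',[(114.5,214.2),(110+285/7-.5,203+121/7-.5)],.086))
B=onz('top',[(121.6,203+85/7-.5),(155.7,203+122/7-.5)],.036); print('bridge',B,B.mean(0)); d=B[0]-B[1]; print('yaw',np.arctan2(-d[0],d[1]),np.linalg.norm(d))
e=np.array([-.11825,.99298]);x=np.array([.99298,.11825])
q=np.array([.51183,-.10757])
for uv in [(283.85,201.2),(283.55,201)]:
    p=onz('top',[uv],.085)[0,:2]; print('slot',p,'proj',q+e*((p-q)@e)-.009*x)
E1=[(399+0,0)]
# scene check of channel: slot corners in scene crop
f=lambda X,Y:(210+(X-399)/7-.5,175+(Y-210)/7-.5)
print('scene slot ends',onz('scene',[f(522,440),f(625,325)],.085),'outer', onz('scene',[f(472,482),f(660,278)],.083))
s=robot.observe(); R=Ro.from_quat(np.r_[s['tcp_rot'][1:],s['tcp_rot'][0]]).as_matrix(); print(R.round(3))
E
```

```text
panel top scene [[0.46360254 0.24639994 0.086     ]
 [0.47838294 0.32126456 0.086     ]]
panel top +y end, top cam [[0.47760039 0.3220749  0.086     ]
 [0.46338457 0.24345973 0.086     ]]
bridge [[0.4787367  0.32229119 0.036     ]
 [0.46450043 0.24287274 0.036     ]] [0.47161856 0.28258196 0.036     ]
yaw -0.17737259880640632 0.08068433827547171
slot [ 0.49850792 -0.0554426 ] proj [ 0.4965861  -0.05567187]
slot [ 0.49897335 -0.05478088] proj [ 0.49651491 -0.05507406]
scene slot ends [[ 0.50231327 -0.08925695  0.085     ]
 [ 0.49584773 -0.0281713   0.085     ]] outer [[ 0.50024426 -0.11214135  0.083     ]
 [ 0.48998214 -0.00227946  0.083     ]]
[[-0.     0.922  0.386]
 [ 0.002  0.386 -0.922]
 [-1.     0.    -0.002]]
```

Measured: the holder is at about (0.471, 0.283) with yaw -0.18. The channel is at about (0.497, -0.056) with yaw +0.119. Moving now.

```bash
python3 -m crank '[[[0,0.2,-0.16],-0.5,0.05],[[0,0.403,-0.318],-0.997,0.05],[[0,0.403,-0.318],-0.997,0.05],[[0,0.403,-0.318],-0.997,0.05],[[0,0.403,-0.318],-0.997,0.05],[[0,0.403,-0.318],-0.997,0.05],[[0,0.403,-0.318],-0.997,0.05],[[0,0.403,-0.318],-0.997,0.05],[[0,0.403,-0.318],-0.997,0.05],[[0,0.403,-0.318],-0.997,0.05]]'
cat >> h.py <<'E'
def pose():
    s=robot.observe(); q=s['tcp_rot']; return np.array(s['position']),Ro.from_quat([*q[1:],q[0]]).as_matrix(),s
def to(xyz,yaw):
    "shift in tool axes to TCP world target, turn so that tool z has heading yaw"
    p,R,s=pose(); h=np.arctan2(R[1,2],R[0,2]); dh=(yaw-h+np.pi)%(2*np.pi)-np.pi
    print('t',s['time_s'],'pos',p.round(4),'head',h.round(3),'tilt',R[:,0].round(4),'q6',s['joints'][5].round(2),'F',np.round(s['force'],2),'open',round(s['opening'],4))
    print('shift',(R.T@(np.array(xyz)-p)).round(4),'turn',(-dh).round(4))
E
python3 -c "
from h import *
to([.471,.283,.2],-.178)"
```

```text
time_s: 1.1
position: [0.4936, -0.1599, 0.2307]
tcp_rot: [0.704, 0.063, 0.705, -0.062]
force: [0.5, 0.2, -0.8]
opening: 0.0499
t 1.1 pos [ 0.4936 -0.1599  0.2307] head -0.177 tilt [-5.0e-04  1.8e-03 -1.0e+00] q6 -0.36 F [ 0.5   0.17 -0.75] open 0.0499
shift [ 0.0316  0.4319 -0.1003] turn 0.0008
```

```bash
python3 -m crank '[[[0.03,0.432,-0.1],0,0.05],[[0.03,0.432,-0.1],0,0.05],[[0.03,0.432,-0.1],0,0.05],[[0.03,0.432,-0.1],0,0.05],[[0.03,0.432,-0.1],0,0.05],[[0.03,0.432,-0.1],0,0.05],[[0.03,0.432,-0.1],0,0.05],[[0.03,0.432,-0.1],0,0.05],[[0.03,0.432,-0.1],0,0.05],[[0.03,0.432,-0.1],0,0.05]]'
python3 -c "
from h import *
to([.471,.283,.11],-.178)
s=optics.capture('scene');t=optics.capture('top')
cv2.imwrite('pics/c3.png',np.hstack([crop('',s,260,60,80,90,5),crop('',t,90,165,80,90,5)]))"
```

```text
time_s: 2.1
position: [0.4697, 0.2872, 0.2006]
tcp_rot: [0.704, 0.061, 0.705, -0.06]
force: [-0.0, -0.8, 0.2]
opening: 0.05
t 2.1 pos [0.4697 0.2872 0.2006] head -0.171 tilt [-0.0021  0.0024 -1.    ] q6 0.51 F [-0.03 -0.77  0.23] open 0.05
shift [ 0.0906 -0.0041  0.0023] turn 0.0071
```

View pics/c3.png

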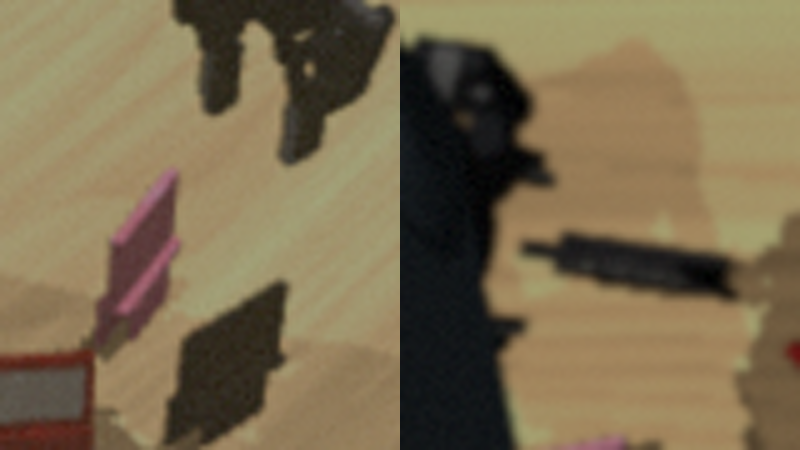

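The fingers straddle the panel in both views: scene tips at (302,81) and (318,91), with the holder at (305,133). Descending and gripping.

```bash
python3 -m crank '[[[0.04,-0.004,0.002],0.007,0.05],[[0.08,-0.004,0.002],0.007,0.05],[[0.11,-0.004,0.002],0.007,0.05],[[0.135,-0.004,0.002],0.007,0.05],[[0.155,-0.004,0.002],0.007,0.05],[[0.155,-0.004,0.002],0.007,0.05],[[0.155,-0.004,0.002],0.007,0.05]]'
python3 -c "
from h import *
to([.471,.283,.045],-.178)"
```

```text
time_s: 2.9
position: [0.472, 0.2786, 0.0462]
tcp_rot: [0.703, 0.065, 0.705, -0.065]
force: [0.4, -0.0, 0.3]
opening: 0.0502
t 2.9 pos [0.472  0.2786 0.0462] head -0.183 tilt [-1.8e-03  9.0e-04 -1.0e+00] q6 0.51 F [ 0.43 -0.05  0.32] open 0.0502
shift [ 0.0012  0.0041 -0.0018] turn -0.0054
```

```bash
python3 -m crank '[[[0.001,0.003,-0.001],0,0.03],[[0.001,0.003,-0.001],0,0.0],[[0.001,0.003,-0.001],0,0.0],[[0.001,0.003,-0.001],0,0.0],[[0.001,0.003,-0.001],0,0.0],[[0.001,0.003,-0.001],0,0.0],[[0.001,0.003,-0.001],0,0.0]]' 60
python3 -c "
from h import *
to([.471,.283,.045],-.178)"
```

```text
time_s: 3.6
position: [0.4722, 0.282, 0.0462]
tcp_rot: [0.704, 0.065, 0.704, -0.064]
force: [-1.1, -0.8, 5.8]
opening: 0.0073
t 3.6 pos [0.4722 0.282  0.0462] head -0.183 tilt [-6.0e-04  1.2e-03 -1.0e+00] q6 0.51 F [-1.1  -0.79  5.79] open 0.0073
shift [ 0.0012  0.0008 -0.0014] turn -0.0053
```

```bash
python3 -m crank '[[[-0.02,0,0],0,0],[[-0.06,0,0],0,0],[[-0.1,0,0],0,0],[[-0.13,0,0],0,0],[[-0.154,0,0],0,0],[[-0.154,0,0],0,0]]'
python3 -c "
from h import *
to([.489,-.0564,.2],.1185)"
```

```text
time_s: 4.2
position: [0.4743, 0.2826, 0.204]
tcp_rot: [0.706, 0.066, 0.702, -0.063]
force: [0.7, 0.7, -0.5]
opening: 0.0071
t 4.2 pos [0.4743 0.2826 0.204 ] head -0.183 tilt [ 0.0065  0.0037 -1.    ] q6 0.51 F [ 0.72  0.71 -0.54] open 0.0071
shift [ 0.0028 -0.3307  0.0762] turn -0.3016
```

```bash
python3 -m crank '[[[0.001,-0.04,0.009],-0.04,0],[[0.002,-0.08,0.018],-0.09,0],[[0.002,-0.12,0.028],-0.13,0],[[0.002,-0.16,0.037],-0.17,0],[[0.002,-0.2,0.046],-0.21,0],[[0.002,-0.24,0.055],-0.25,0],[[0.002,-0.28,0.065],-0.28,0],[[0.002,-0.315,0.073],-0.3,0],[[0.002,-0.331,0.076],-0.302,0],[[0.002,-0.331,0.076],-0.302,0]]'
python3 -c "
from h import *
to([.489,-.0564,.2],.1185)
s=optics.capture('scene');t=optics.capture('top')
cv2.imwrite('pics/s4.png',s);cv2.imwrite('pics/t4.png',t)
cv2.imwrite('pics/c4.png',np.hstack([crop('',s,190,130,80,100,5),crop('',t,245,130,80,100,5)]))"
```

```text
time_s: 5.2
position: [0.4878, -0.0583, 0.1986]
tcp_rot: [0.707, -0.039, 0.705, 0.042]
force: [0.4, -0.3, -1.7]
opening: 0.0072
t 5.2 pos [ 0.4878 -0.0583  0.1986] head 0.115 tilt [ 0.0035  0.0046 -1.    ] q6 -0.47 F [ 0.4  -0.28 -1.67] open 0.0072
shift [-0.0013  0.0017  0.0014] turn -0.0031
```

View pics/c4.png

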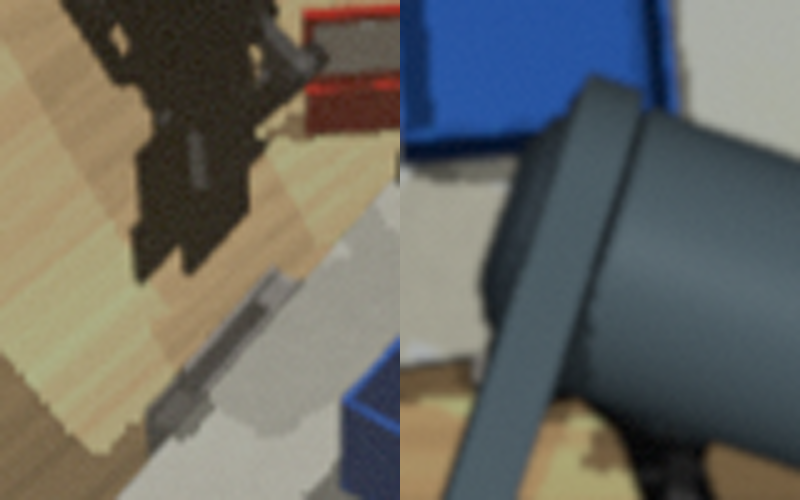

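The top view is now blocked by the arm. The scene view shows the holder above the channel, with leg corners at about (217,186) and (227,184). I'll go down to just above the lip and compare there in the scene view.

```bash
python3 -m crank '[[[0.02,0.002,0.001],0,0],[[0.04,0.002,0.001],0,0],[[0.053,0.002,0.001],0,0],[[0.053,0.002,0.001],0,0],[[0.053,0.002,0.001],0,0]]'
python3 -c "
from h import *
to([.489,-.0564,.145],.1185)
s=optics.capture('scene')
to([.489,-.0564,.145],.1185)
cv2.imwrite('pics/s5.png',s)
c=crop('',s,195,145,80,75,8); c=np.clip(c*1.6,0,255).astype(np.uint8)
p,R,_=pose(); x=np.array([np.cos(.1185),np.sin(.1185),0]); y=np.array([-x[1],x[0],0]); z=np.array([0,0,1])
o=np.array([*p[:2],p[2]-.046])
def L(P,col):
  for q in (proj('scene',P)-[195,145]+.5)*8: cv2.circle(c,(int(q[0]),int(q[1])),2,col,-1)
H=lambda a,b,h:o+a*x+b*y+h*z
L([H(-.0105,-.04,0),H(-.0055,-.04,0),H(.0045,-.025,0),H(.0105,-.025,0),H(.0105,.025,0),H(.0105,-.04,.036),H(.0105,.04,.036)],(0,0,255))
ch=np.array([.4966,-.0555,.085])
C=lambda a,b,h=0:ch+a*x+b*y+h*z
L([C(-.01,-.055),C(-.01,.055),C(-.006,-.033),C(-.006,.033),C(.006,-.033),C(.006,.033),C(.009,-.055),C(.009,.055)],(0,255,0))
cv2.imwrite('pics/c5.png',c)"
```

```text
time_s: 5.8
position: [0.489, -0.0534, 0.1462]
tcp_rot: [0.707, -0.04, 0.704, 0.044]
force: [0.3, 0.2, 0.2]
opening: 0.0074
t 5.8 pos [ 0.489  -0.0534  0.1462] head 0.119 tilt [ 0.0038  0.0052 -1.    ] q6 -0.46 F [0.3  0.21 0.21] open 0.0074
shift [ 0.0012 -0.003  -0.0003] turn 0.0005
t 5.85 pos [ 0.4894 -0.0537  0.1469] head 0.119 tilt [ 0.0051  0.0047 -1.    ] q6 -0.46 F [ 0.15 -0.61 -1.26] open 0.0074
shift [ 0.0018 -0.0026 -0.0008] turn 0.0003
```

View pics/c5.png

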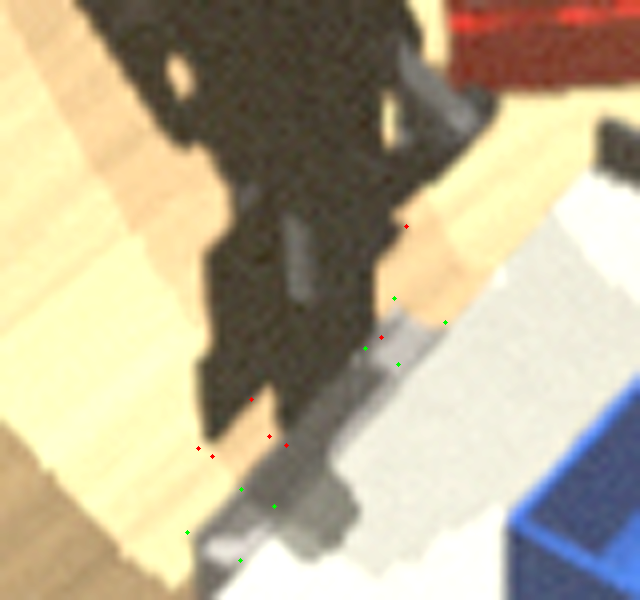

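The predicted markers (red for the holder, green for the channel) are off by 1–2 px in opposite directions. I'll take a cleaner averaged reading before inserting.

```bash
python3 - <<'E'
from h import *
ims=[];ps=[]
for i in range(8):
    ims.append(optics.capture('scene').astype(float)); ps.append(robot.observe()['position'])
print(np.mean(ps,0),np.std(ps,0))
m=np.mean(ims,0); np.save('m6.npy',m)
s0=cv2.imread('pics/scene0.png').astype(float)
def g(im,x,y,w,h,f,gain):
    c=np.clip(cv2.resize(im[y:y+h,x:x+w],None,fx=f,fy=f,interpolation=cv2.INTER_LANCZOS4)*gain,0,255).astype(np.uint8)
    for k in range(0,w,2): cv2.line(c,(int((k+.5)*f),0),(int((k+.5)*f),5 if (x+k)%10 else 14),(0,0,255),1)
    for k in range(0,h,2): cv2.line(c,(0,int((k+.5)*f)),(5 if (y+k)%10 else 14,int((k+.5)*f)),(0,0,255),1)
    return c
cv2.imwrite('pics/c6.png',np.hstack([g(m,214,166,40,50,10,3),g(s0,214,176,40,50,10,1.3)]))
E
```

```text
[ 0.48937876 -0.05401195  0.14690202] [2.35248802e-04 5.09447461e-05 3.00453613e-04]
```

View pics/c6.png

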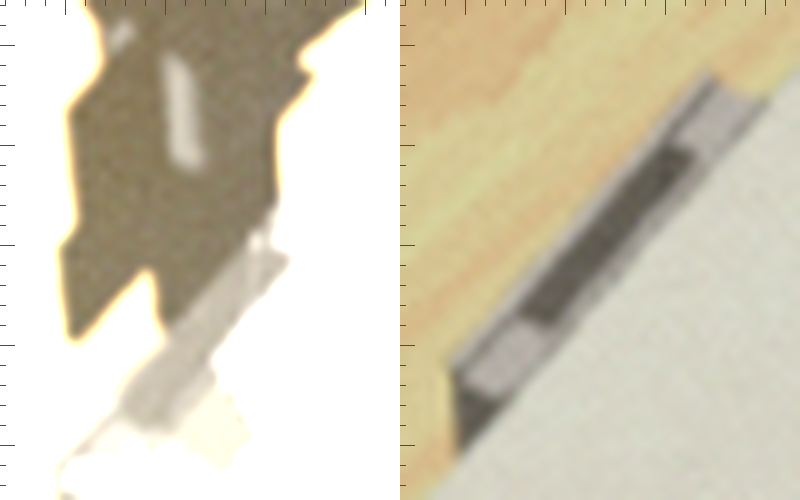

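```bash
cat > fit.py <<'E'
from h import *
from scipy.optimize import least_squares
def fit(body,px,x0,yaw,zfix=None):
    Rz=Ro.from_euler('z',yaw).as_matrix(); body=np.array(body)
    full=lambda v: np.array([v[0],v[1],zfix if zfix is not None else v[2]])
    f=lambda v:(proj('scene',body@Rz.T+full(v))-px).ravel()
    r=least_squares(f,x0[:2] if zfix is not None else x0); return full(r.x),f(r.x).reshape(-1,2)
E
python3 - <<'E'
from fit import *
hb=[(-.0055,-.04,0),(-.0105,-.04,.036),(-.004,-.04,.086),(.0085,-.025,.001),(.0105,.04,.034)]
hp=[(220.7,199.5),(219.7,190.3),(220.5,176.7),(230,198.5),(244.5,173)]
for z in (None,.1009): print('holder',*fit(hb,np.array(hp),[.489,-.054,.1],.119,z))
cb=[(-.01,-.055,0),(-.01,.055,0)]; cp=[(218.5,212.5),(244.0,183.0)]
for z in (.085,): print('chan lip',*fit(cb,np.array(cp),[.497,-.055,.085],.1185,z))
cb=[(0,-.033,-.002),(0,.033,-.002)]; cp=[(226.8,207.3),(241.5,190.5)]
print('chan slot',*fit(cb,np.array(cp),[.497,-.055,.085],.1185,.085))
E
```

```text
holder [ 0.46218172 -0.02503702  0.05847986] [[ 0.97715986  0.51902334]
 [-0.5360864  -0.60771162]
 [-0.34471477  0.09404976]
 [-0.22777097 -0.31948924]
 [ 0.16768239  0.32610427]]
holder [ 0.48840091 -0.0513631   0.1009    ] [[ 0.7042446   1.18080915]
 [-0.95557981 -0.50366858]
 [-0.72407573 -0.54445046]
 [-0.06194907  0.24087666]
 [ 1.12876227 -0.44968157]]
chan lip [ 0.50009121 -0.05797839  0.085     ] [[-0.22551538 -0.00777545]
 [ 0.23954322 -0.0038132 ]]
chan slot [ 0.49687086 -0.05722097  0.085     ] [[-0.3819779   0.44750367]
 [ 0.39649529 -0.49204937]]
```

```bash
python3 -m crank '[[[0,-0.005,0.001],0,0],[[0.004,-0.005,0.001],0,0],[[0.01,-0.005,0.001],0,0],[[0.014,-0.005,0.001],0,0],[[0.018,-0.005,0.001],0,0],[[0.022,-0.005,0.001],0,0],[[0.024,-0.005,0.001],0,0],[[0.024,-0.005,0.001],0,0]]'
python3 -c "
from h import *
to([.4903,-.0585,.113],.1185)"
```

```text
time_s: 7.05
position: [0.4905, -0.0586, 0.122]
tcp_rot: [0.707, -0.04, 0.704, 0.043]
force: [-0.2, -0.2, -0.5]
opening: 0.0077
t 7.05 pos [ 0.4905 -0.0586  0.122 ] head 0.118 tilt [ 0.0037  0.0052 -1.    ] q6 -0.47 F [-0.23 -0.18 -0.48] open 0.0077
shift [ 0.009   0.0001 -0.0002] turn -0.0004
```

No contact with the feet 9 mm below the lip top, so the tongue is in the slot. Continuing down to the spring.

```bash
python3 -m crank '[[[0.004,0,0],0,0],[[0.008,0,0],0,0],[[0.011,0,0],0,0],[[0.014,0,0],0,0],[[0.016,0,0],0,0],[[0.016,0,0],0,0]]' 80
python3 -c "
from h import *
to([.4903,-.0585,.101],.1185)"
```

```text
time_s: 7.65
position: [0.4906, -0.0585, 0.1062]
tcp_rot: [0.707, -0.04, 0.705, 0.044]
force: [-3.0, 1.4, 4.1]
opening: 0.0067
t 7.65 pos [ 0.4906 -0.0585  0.1062] head 0.118 tilt [ 0.0035  0.0052 -1.    ] q6 -0.47 F [-2.95  1.38  4.15] open 0.0067
shift [ 0.0052  0.0001 -0.0003] turn -0.0003
```

```bash
python3 -m crank '[[[0.001,0,-0.001],0,0],[[0.002,0,-0.001],0,0],[[0.003,0,-0.001],0,0],[[0.004,0,-0.001],0,0],[[0.004,0,-0.001],0,0]]'
python3 -c "
from h import *
to([.4903,-.0585,.101],.1185)"
```

```text
time_s: 8.15
position: [0.4904, -0.0586, 0.1029]
tcp_rot: [0.708, -0.04, 0.704, 0.043]
force: [-0.8, 1.8, 6.8]
opening: 0.0069
t 8.15 pos [ 0.4904 -0.0586  0.1029] head 0.118 tilt [ 0.0055  0.0052 -1.    ] q6 -0.47 F [-0.82  1.85  6.76] open 0.0069
shift [ 0.0019  0.0001 -0.0001] turn -0.0005
```

```bash
python3 -m crank '[[[0.001,0,0],0,0],[[0.002,0,0],0,0],[[0.002,0,0],0,0]]'; python3 -m crank '[[[0.001,0,0],0,0],[[0.001,0,0],0,0],[[0.001,0,0],0,0]]'
python3 -c "
from h import *
to([.4903,-.0585,.101],.1185)"
```

```text
time_s: 8.45
position: [0.4906, -0.0586, 0.1014]
tcp_rot: [0.708, -0.04, 0.704, 0.043]
force: [-2.3, 0.6, 6.7]
opening: 0.007
time_s: 8.75
position: [0.4907, -0.0586, 0.1013]
tcp_rot: [0.708, -0.04, 0.704, 0.044]
force: [-3.8, 2.0, 9.7]
opening: 0.007
t 8.75 pos [ 0.4907 -0.0586  0.1013] head 0.118 tilt [ 0.0057  0.0052 -1.    ] q6 -0.47 F [-3.8   2.05  9.73] open 0.007
shift [ 0.0003  0.0001 -0.0004] turn -0.0001
```

```bash
python3 -m crank '[[[0.001,0,-0.0005],0,0],[[0.002,0,-0.0005],0,0],[[0.002,0,-0.0005],0,0]]'
python3 -c "
from h import *
to([.4903,-.0585,.101],.1185)"; python3 -m crank '[[[0.001,0,0],0,0],[[0.001,0,0],0,0],[[0.001,0,0],0,0]]'
python3 -c "
from h import *
to([.4903,-.0585,.101],.1185)"
```

```text
time_s: 9.05
position: [0.4907, -0.0586, 0.1012]
tcp_rot: [0.708, -0.04, 0.704, 0.044]
force: [-7.5, 4.3, 15.7]
opening: 0.0073
t 9.05 pos [ 0.4907 -0.0586  0.1012] head 0.119 tilt [ 0.0058  0.0053 -1.    ] q6 -0.47 F [-7.48  4.26 15.74] open 0.0073
shift [ 0.0002  0.0001 -0.0004] turn 0.0001
time_s: 9.35
position: [0.491, -0.0586, 0.1013]
tcp_rot: [0.708, -0.04, 0.704, 0.044]
force: [-3.9, 1.6, 10.0]
opening: 0.0072
t 9.35 pos [ 0.491  -0.0586  0.1013] head 0.119 tilt [ 0.006   0.0052 -1.    ] q6 -0.48 F [-3.87  1.61  9.95] open 0.0072
shift [ 0.0003  0.0002 -0.0007] turn 0.0004
```

```bash
python3 -m crank '[[[0.002,0,-0.0015],0,0],[[0.002,0,-0.0015],0,0],[[0.002,0,-0.0015],0,0]]'
python3 -c "
from h import *
to([.4903,-.0585,.101],.1185)
m=np.mean([optics.capture('scene').astype(float) for i in range(6)],0); np.save('m7.npy',m)
c=np.hstack([np.clip(cv2.resize(m[160:225,205:255],None,fx=8,fy=8,interpolation=cv2.INTER_LANCZOS4)*k,0,255).astype(np.uint8) for k in (1.2,3)])
cv2.imwrite('pics/c7.png',c)
to([.4903,-.0585,.101],.1185)"
```

```text
time_s: 9.65
position: [0.4909, -0.0587, 0.1012]
tcp_rot: [0.709, -0.04, 0.703, 0.044]
force: [-2.0, 3.7, 12.8]
opening: 0.0067
t 9.65 pos [ 0.4909 -0.0587  0.1012] head 0.119 tilt [ 0.0089  0.0053 -0.9999] q6 -0.48 F [-2.02  3.71 12.78] open 0.0067
shift [ 0.0002  0.0003 -0.0005] turn 0.0004
t 9.95 pos [ 0.4909 -0.0587  0.1012] head 0.119 tilt [ 0.0089  0.0053 -0.9999] q6 -0.48 F [-3.59  3.85 14.13] open 0.0068
shift [ 0.0002  0.0003 -0.0005] turn 0.0004
```

View pics/c7.png

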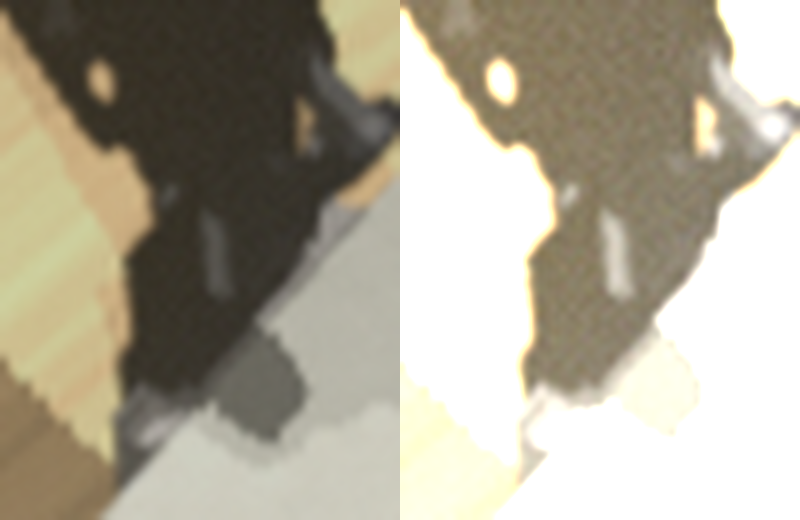

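The holder is seated on the lip. It has a hard stop at TCP z 0.1012, so the feet are at about 0.055, which is the home height. The push is steady at about 14 N against the 8 N spring, and nothing else was touched. Handing in.

```bash
python3 -c "
from h import *
robot.sign_off()"
```

```text
the job is handed in; nothing more can be done
```

I fitted the black label holder on the empty channel, pushed it down until it stopped, and handed the job in at about 10 s. The arm is still gripping it (grip set to 80 N) and pressing it down.

**What the last checks showed**
- **Height:** the tool came to a firm stop at z 0.1012 m. That puts the feet at about 0.055 m, the home height. Pushing harder raised the force from 10 to 16 N with only about 0.1 mm of further movement.
- **Push:** it held steady at about 13–14 N, against a spring of about 8 N.
- **Picture:** the last scene view shows the bridge down on the lip and the tongue in the slot, with nothing close to the carton or bin. I did not check the carton, bin and tape with a separate before-and-after picture.

**What was less clear**
- **Camera disagreement:** before insertion, the two views disagreed by about 3 mm in x and 4 mm in y on the correction needed, so I used a compromise. The tongue met nothing until it reached the spring.
- **Sideways force:** about 4 N remained sideways in each of x and y, after a small shift back to reduce it.
- **Tilt:** the tool leaned by up to 0.009 rad in x and 0.005 in y. The y lean would be at most 0.4 mm over the holder's width. The moves offer no way to tilt the tool, so I could not correct it.

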